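# Brush out the centrifuge bucket

## Robot

A 6-joint arm with a two-finger parallel gripper is mounted at the origin on the work surface. World frame = base frame: x ahead of the robot, y to its left, z up, the work surface at z = 0. Lengths are in m, angles in rad, forces in N, time in s.
With the tool pointing down it reaches from about 0.25 to 0.775 m from the base axis. Payload 4 kg.
Tool frame: the origin (TCP) lies midway between the tips of the shut fingers; the grasp point (between the pads) lies 19 mm behind it; z points along the fingers, y is the line along which they close (so a half turn about z gives the same grasp; the last joint's range is limited). The gripper opens to 94 mm and grips with 3 to 60 N. Pads are 16 mm wide; open, the fingers measure 119 mm over their backs; the gripper's body (75 mm by 177 mm) begins 78 mm behind the grasp point.
Start: joints at [-1.423, 0.087, 1.371, -0, 1.684, -0.103], TCP at [0.136, -0.533, 0.206] pointing down, gripper open.
Joint ranges: [-3.1, 3.1], [-0.76, 2.03], [0.27, 2.55], [-1.08, 4.22], [0.17, 2.65], [-2.57, 2.57]. Speed limits (rad/s): [2.79, 2.79, 3.14, 3.14, 3.14, 3.14].

## Interface

Orientations are given as [roll, pitch, yaw] about the fixed x, y, z axes, in that order (R = Rz(yaw) Ry(pitch) Rx(roll)).
In Python, from rig import get_state, grab_frame, finish_job, search_frame gives the robot as it stands. The module is installed in compiled form; this text tells all that it offers.
- The arm moves only by the tool servo_tool, never from a script. Its argument "plan" is a list of rows, each a list of 3 entries, a list of its own where there are three numbers: the closure, from 0 (fully open) to 1 (shut), then the shift along the tool's x, y, z in m, then the turn about the tool's z in rad. A call has 1 to 20 rows; each row shifts and turns the commanded pose from where the row before left it, along the tool's axes as they then stand; what a row does not reach is not made up. A row lasts 1/10 s, in which the tool goes at most 50 mm and 8.59 degrees, less where a joint would pass 70% of its speed; a pose out of reach is approached as far as the arm can. A call with a gripper value outside its range is refused whole. The fingers move at their own pace and stop on an object; the grip force is fixed at half the most. Time passes only in rows, so rows that do not move let the fingers close. It gives the time, the measured TCP pose, the force, the opening and the grip force at its end, in the units of the state.
- get_state(): the state, without advancing time (a new reading comes with each control period).
- grab_frame(name): name is "scene" or "top"; returns a dict with "pixels" (400x640x3 uint8, red, green, blue), "camera_matrix" (3x3 intrinsics, pixels), "R" (3x3) and "t" (3): a world point X has camera coordinates R X + t. Camera axes: x right, y down, z forward; pixel columns grow to the right and rows downward; lengths in m; the calibration is good to about 2 mm. A picture is of the moment at which its call begins. There is no depth.
- finish_job(): hands the job in; it is judged then, once.
Trained networks look in a picture, given as the dict that the camera call returned (one of the last four; its "shot" number tells which), for a name from the list of things; names that differ only in an ending like _2 or _b are one class to them, and where a whole thing is asked for, a point or a joint stands for the part that bears it (a point fixed in the world has none). Each returns a list of dicts, best first, with "conf" (0 to 1); they miss things now and then, are a little off and sometimes report something else, mostly with a low value. They report only what shows in the picture. A call takes as long as a camera call. They do not tell look-alikes from the thing itself.
- search_frame(picture, label): "xyz" ([x, y, z] in m, in the coordinates of the camera as it stood for that picture, good to about 4 mm: the middle of the surface that is visible of it).
The state is a dict: "time_s": time; "joint_positions": joint angles; "dq": joint speeds; "tau": joint torques, N m; "position": TCP position; "tool_rot": TCP orientation; "ft_force": force on the tool from outside, world axes, zero at the start; "moment": the same for the moment, N m; "width": finger opening in m; "grasp_force": force on a finger pad.
Only numpy, scipy, OpenCV 4.12 (cv2) and the standard library are available. Lean on these libraries where they do the work, as an engineer would, in place of code of your own. Each camera call takes 0.05 s, during which the arm holds its last target. There are 200 camera calls.

## Task

Brush out the bottom of the empty centrifuge bucket: take the bottle brush off its rack and push it down inside the bucket until you feel the bristles give well against the rubber cushion at the bottom, lift it right out, and push it down like that once more, pressing gently, never hard. Then hang the brush back on the rack by its collar, in either free slot, upright and at rest. Leave the bucket standing where it is, and do not disturb the two loaded buckets or the scraper hanging on the rack.

Things in the scene. Friction and masses are not known exactly. Their poses are not given: they have to be found in the camera images.
- brush: White bottle brush, 195 mm, 90 g, hung upright on the rack; z up its axis, origin at the bottom centre of the free bristles. From there up: grey bristle head 41 mm across to 44 mm; steel stem 8 mm across to 105; collar 32 mm across to 111; round handle 18 mm across to 195. Alike all round. Its tall round handle tells it from the scraper when seen from above.
- brush_grip (a point): On the brush's axis, 165 mm above its origin: where to grip the handle from above. The scraper's lower, flat grip stands 80 or 160 mm away; nothing else stands above the rail.
- bristles (a joint): How far the bristles are pushed in along the brush's axis (m): 0 free, 0.010 fully crushed. They give like a spring, 0.6 N per mm (4 mm: 2.4 N; 10 mm: 6 N), then turn hard and a push soon grows too strong (over 15 N); let go, they spring back. A good push is over 4 mm.
- brush_tip (a point): Bottom centre of the bristles; it moves up the brush with them as they give.
- brush_collar (a point): Centre of the collar's underside, the face that rests on the rail, 105 mm above the brush's origin.
- bucket: Empty centrifuge bucket, bare aluminium, open on top, 85 mm tall, 72 mm across, inside 64 mm, lugs reaching 44 mm from its axis; 0.6 kg, loose on the bench. Origin under its centre, z up. A black rubber cushion fits tight inside and stays put when pressed; its top lies 12 to 40 mm above the bucket's underside, each time different and not told: feel for it.
- bucket_rim (a point): Centre of the empty bucket's mouth, 85 mm above its origin.
- rack: Fixed steel brush rack, 270 mm along its y, 100 mm deep; origin on the bench under its middle slot's seat, z up. Drip tray below (16 mm high); above it a flat rail 6 mm thick, top at 155 mm, on two posts at the back, with three slots 14 mm wide at y = -80, 0, 80 mm that run along x from the open front edge (x = -26 mm, robot's side) to x = 26 mm.
- slot0 (a point): Seat of the slot at y = -80 mm: on the rail's top, in the middle of the slot's length, where the centre of a hung collar's underside belongs. Axes as the rack's. One slot holds the brush, one the scraper, one is empty at the start.
- slot1 (a point): The same for the middle slot, y = 0. At all slots a lip along the front edge (x = -26 to -22 mm) stands 4 mm above the rail: a tool is lifted over it and drawn out towards -x, and goes in the same way.
- slot2 (a point): The same for the slot at y = 80 mm.
- scraper: White scraper: stem and collar as the brush's, but a flat grip (30 mm wide, 9 mm thick, 60 mm tall, its top 171 mm above its origin) instead of a round handle, and a flat blade 34 mm wide instead of bristles; hangs in another slot. Origin on its axis, 105 mm below the collar's underside. Leave alone.
- loaded_a: Loaded bucket: outside like the empty one, but closed by a tube adapter with three white-capped tubes standing up to 111 mm above the bench. Origin under its centre. Leave alone.
- loaded_b: Loaded bucket with two capped tubes, otherwise like loaded_a. Leave alone.
Not all that is in view belongs to the job. What is shaped like the brush but purple or red is not meant.

How it is judged:
On the way, in this order (a step that is already met when the one before it is completed fails the run):
1. the bristles, inside the bucket, are pushed in more than 4 mm against the cushion (value of joint bristles above 0.004 m and horizontal distance between brush_tip and bucket below 0.02 m and z of brush_tip in the frame of bucket below 0.05 m and contact force between brush and bucket above 1 N), for 0.2 s.
2. the brush is lifted right out of the bucket (z of brush_tip in the frame of bucket above 0.082 m).
3. the bristles are pushed in a second time, more than 4 mm, against the cushion (all of step 1), for 0.2 s.
At the end, for the whole second after the job is handed in: The brush hangs free and at rest in a slot behind the lip: collar underside within 25 mm of the seat, 12 mm towards the front, within 4 mm of the rail's height, upright within 0.1 rad. The bucket stands upright within 20 mm of its start, the loaded buckets within 15 mm, the scraper 20 mm ((horizontal distance between brush_collar and slot0 below 0.025 m or horizontal distance between brush_collar and slot1 below 0.025 m or horizontal distance between brush_collar and slot2 below 0.025 m) and x of brush_collar in the frame of rack above -0.012 m and z of brush_collar in the frame of rack between 0.151 and 0.158 m and angle between brush's own z axis and vertical below 0.1 rad and linear speed of brush below 0.03 m/s and value of joint bristles below 0.002 m and angle between bucket's own z axis and vertical below 0.05 rad and distance of each of bucket, scraper from where it was at the start of the episode below 0.02 m and distance of each of loaded_a, loaded_b from where it was at the start of the episode below 0.015 m); the robot touches nothing.
It fails at once if the brush is pressed hard on the bucket or its cushion (over 15 N) (contact force between brush and bucket above 15 N).
It fails at once if the bucket is tipped (over 0.15 rad) or pushed more than 20 mm from its place (angle between bucket's own z axis and vertical above 0.15 rad or distance of bucket from where it was at the start of the episode above 0.02 m).
It fails at once if a loaded bucket is moved over 15 mm or tipped, or the scraper moved over 20 mm (distance of any of loaded_a, loaded_b from where it was at the start of the episode above 0.015 m or angle between any of loaded_a, loaded_b's own z axis and vertical above 0.15 rad or distance of scraper from where it was at the start of the episode above 0.02 m).
It also fails if it takes over 69 s, if anything falls off the work surface, if the arm or the gripper's body presses on something with over 40 N, if the wrist force passes 120 N, or if a joint passes its speed limit or range.

## Working session

There is one attempt and no reset: what is moved stays moved. The work goes in short steps, Python scripts to look and compute and a tool call to move; the robot and the scene stay as the last step left them, time stands still between calls to the robot, and variables do not carry over. Pictures are saved under pics/ and viewed, at most 10 in all, crops included, and the job is handed in when it is done.

Besides the shell and the picture viewer there is one more tool, called after "Request:" as name([rows], argument=value, ...), one row to a line, values as JSON. servo_tool: Moves the arm, as the interface text tells. Its arguments: {"type":"object","properties":{"plan":{"type":"array"}},"required":["plan"]}

```bash
mkdir -p pics; cat > h.py <<'E'
import numpy as np, cv2
from rig import *
def snap(n,f):
    p=grab_frame(n); cv2.imwrite(f'pics/{f}.png',p['pixels'][:,:,::-1]); return p
def w(p,c): return np.array(p['R']).T@(np.array(c)-np.array(p['t']))
def px(p,X):
    c=np.array(p['R'])@np.array(X)+np.array(p['t']); k=np.array(p['camera_matrix'])@c; return k[:2]/k[2]
def ray(p,uv,z):
    R=np.array(p['R']);t=np.array(p['t']);o=-R.T@t
    d=R.T@np.linalg.inv(p['camera_matrix'])@np.array([*uv,1.]); return o+d*(z-o[2])/d[2]
E
python3 - <<'E'
from h import *
np.set_printoptions(precision=3,suppress=True)
for n in('scene','top'):
    p=snap(n,n+'0')
    for l in('brush','bucket','rack','scraper','loaded_a','brush_grip'):
        for d in search_frame(p,l):
            if d['conf']>.2: X=w(p,d['xyz']); print(n,l,round(d['conf'],2),X,px(p,X))
    print(-np.array(p['R']).T@p['t'])
s=get_state();print(s)
E
```

```text
scene brush 0.87 [0.549 0.387 0.067] [393.867 285.364]
scene brush 0.63 [ 0.689 -0.095  0.111] [251.519 193.756]
scene brush 0.56 [0.629 0.107 0.107] [304.777 223.362]
scene brush 0.44 [0.639 0.107 0.086] [301.665 230.779]
scene bucket 0.78 [ 0.613 -0.175  0.062] [263.31  188.959]
scene rack 0.62 [0.582 0.17  0.017] [331.853 256.785]
scene scraper 0.86 [0.536 0.229 0.161] [361.73  218.473]
scene scraper 0.73 [0.63  0.112 0.084] [305.42  231.134]
scene scraper 0.51 [0.627 0.106 0.105] [305.43  223.359]
scene loaded_a 0.88 [ 0.492 -0.254  0.065] [285.455 168.334]
scene loaded_a 0.81 [ 0.448 -0.072  0.076] [326.036 185.856]
scene brush_grip 0.95 [0.631 0.107 0.103] [303.991 224.513]
scene brush_grip 0.93 [ 0.693 -0.09   0.112] [250.649 194.462]
scene brush_grip 0.8 [0.543 0.381 0.069] [394.317 282.603]
[1.192 1.072 0.884]
top brush 0.65 [ 0.69  -0.095  0.108] [363.319 134.804]
top brush 0.64 [0.542 0.37  0.061] [174.217 202.058]
top brush 0.6 [0.586 0.165 0.154] [252.039 179.101]
top brush 0.53 [0.628 0.089 0.166] [284.869 159.133]
top bucket 0.58 [ 0.617 -0.207  0.033] [404.895 167.955
[... 221 characters left out ...]
op brush_grip 0.79 [0.623 0.097 0.166] [281.63  161.386]
top brush_grip 0.64 [0.543 0.373 0.071] [171.81 201.73]
top brush_grip 0.61 [ 0.69  -0.088  0.111] [360.571 134.715]
top brush_grip 0.61 [0.581 0.17  0.155] [250.003 181.208]
[0.492 0.034 1.137]
{'time_s': 0.7, 'joint_positions': array([-1.423,  0.087,  1.371, -0.   ,  1.684, -0.103]), 'dq': array([ 0.001, -0.   , -0.   ,  0.001, -0.   ,  0.   ]), 'tau': array([ -0.   , -33.991, -30.252,   0.072,   0.024,  -0.   ]), 'position': array([ 0.136, -0.533,  0.206]), 'tool_rot': array([3.141, 0.   , 0.251]), 'ft_force': array([ 0.024, -0.311,  0.728]), 'moment': array([-0.018, -0.006,  0.003]), 'grasp_force': 0.0, 'width': 0.0940633520410771}
```

View pics/scene0.png

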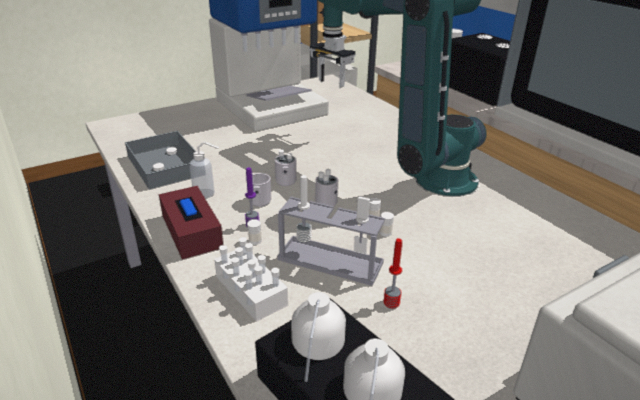

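View pics/top0.png

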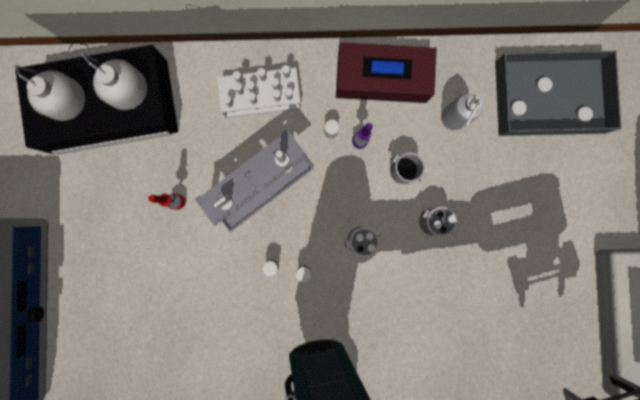

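The scene shows the white brush in the rack's right slot (scene ~303,215; top ~283,157), the scraper in the other end slot (top ~223,203), and an empty middle slot. The empty bucket is at top (407,167), the purple look-alike at (363,134). Next I zoom in to get precise poses.

```bash
python3 - <<'E'
from h import *
a=cv2.imread('pics/top0.png')[120:240,190:310]; b=cv2.imread('pics/top0.png')[125:215,340:460]
a=cv2.resize(a,None,fx=5,fy=5,interpolation=cv2.INTER_CUBIC)
cv2.imwrite('pics/a.png',a)
s=cv2.imread('pics/scene0.png')[140:285,235:400]
cv2.imwrite('pics/b.png',cv2.resize(s,None,fx=4,fy=4,interpolation=cv2.INTER_CUBIC))
E
```

```text
(no output)
```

View pics/a.png

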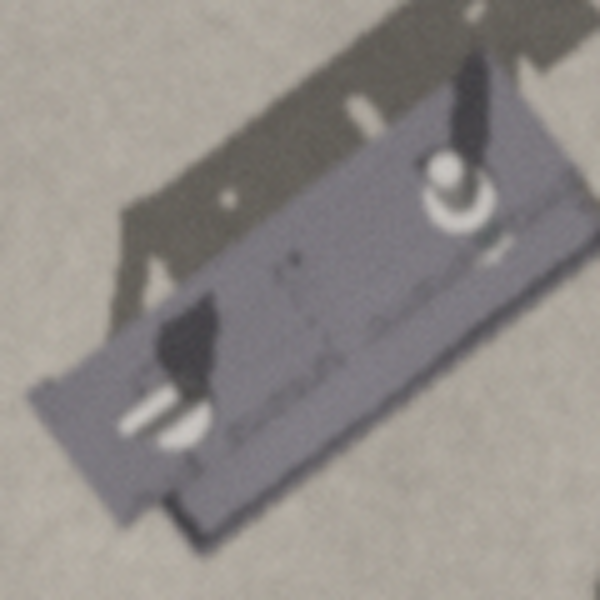

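View pics/b.png

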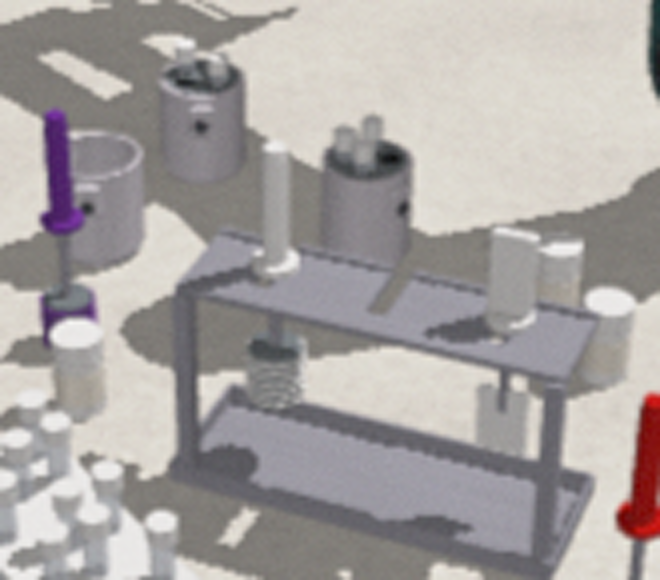

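Both crops confirm it: top crop has the handle top at (445,172), brush collar at (460,198) and scraper collar at ~(181,420). The scene crop has the handle top at (276,147), and the bucket rim is partly behind the purple brush.

```bash
python3 - <<'E'
from h import *
np.set_printoptions(precision=4,suppress=True)
t=grab_frame('top'); s=grab_frame('scene')
ta=lambda u,v:(190+u/5,120+v/5); sb=lambda u,v:(235+u/4,140+v/4)
print('handle top',ray(t,ta(445,170),.245),ray(s,sb(276,148),.245))
print('collar',ray(t,ta(460,198),.161),ray(s,sb(276,262),.160))
print('scr',ray(t,ta(181,420),.161),'scr top',ray(t,ta(148,412),.221),ray(s,sb(516,235),.221))
print('lip L,R',ray(t,ta(190,470),.157),ray(t,ta(575,195),.157),'back',ray(t,ta(30,395),.155),ray(t,ta(375,145),.155), 'frontleft',ray(t,ta(125,525),.155))
print('tray front',ray(t,ta(205,550),.016),ray(t,ta(595,240),.016))
print('rim scene',ray(s,sb(104,157),.085))
for l in('bucket_rim','slot1'):
  for d in search_frame(t,l)[:2]: print(l,d['conf'],w(t,d['xyz']))
b=cv2.imread('pics/top0.png')[125:255,335:465]
# project bucket hypotheses: dark cushion / rim
cv2.imwrite('pics/c.png',cv2.resize(b,None,fx=4.5,fy=4.5,interpolation=cv2.INTER_CUBIC))
E
```

```text
handle top [0.6279 0.0967 0.245 ] [0.6279 0.1018 0.245 ]
collar [0.6279 0.0961 0.161 ] [0.6284 0.1021 0.16  ]
scr [0.5308 0.2227 0.161 ] scr top [0.5321 0.2249 0.221 ] [0.5349 0.2323 0.221 ]
lip L,R [0.5084 0.2197 0.157 ] [0.6287 0.0443 0.157 ] back [0.5438 0.2919 0.155 ] [0.6538 0.1345 0.155 ] frontleft [0.4844 0.2495 0.155 ]
tray front [0.4697 0.2392 0.016 ] [0.6248 0.036  0.016 ]
rim scene [ 0.609  -0.1974  0.085 ]
bucket_rim 0.7 [ 0.6132 -0.212   0.0391]
bucket_rim 0.7 [0.5881 0.1655 0.1536]
slot1 0.9 [0.5826 0.1667 0.153 ]
```

View pics/c.png

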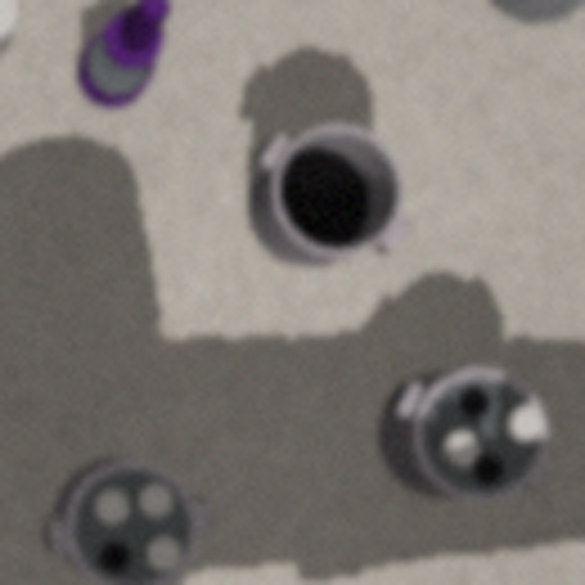

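Request:
servo_tool([
  [0,[0,0,-0.022],-0.1343],
  [0,[0,0,-0.022],-0.1343],
  [0,[0,0,-0.022],-0.1343],
  [0,[0.0456,-0.0119,0],0],
  [0,[0.0456,-0.0119,0],0],
  [0,[0.0456,-0.0119,0],0],
  [0,[0.0456,-0.0119,0],0],
  [0,[0.0456,-0.0119,0],0],
  [0,[0.0456,-0.0119,0],0],
  [0,[0.0456,-0.0119,0],0],
  [0,[0.0456,-0.0119,0],0],
  [0,[0.0456,-0.0119,0],0],
  [0,[0.0456,-0.0119,0],0],
  [0,[0.0456,-0.0119,0],0],
  [0,[0.0456,-0.0119,0],0],
  [0,[0.0456,-0.0119,0],0],
  [0,[0.0456,-0.0119,0],0],
  [0,[0.0456,-0.0119,0],0],
  [0,[0.0456,-0.0119,0],0],
  [0,[0.0456,-0.0119,0],0],
])

```text
time_s: 2.9
position: [0.6298, 0.101, 0.2715]
tool_rot: [3.141, -0.0, 0.654]
ft_force: [-0.2, -0.9, 0.4]
width: 0.0944
grasp_force: 0.0
```

```bash
python3 - <<'E'
from h import *
np.set_printoptions(precision=4,suppress=True)
t=grab_frame('top'); s=get_state(); print(s['time_s'],s['position'],s['tool_rot'],s['joint_positions'])
T=lambda u,v,z:print('top',(u,v),ray(t,(335+u/4.5,125+v/4.5),z))
T(336,187,.085)
for z in(.012,.025,.04):T(325,197,z)
p=snap('scene','s1')
for d in search_frame(p,'brush_grip')[:3]: print(d['conf'],w(p,d['xyz']),px(p,w(p,d['xyz'])))
print('tcp px',px(p,s['position']))
E
```

```text
2.95 [0.6328 0.1071 0.268 ] [-3.1373 -0.002   0.6602] [0.0767 0.2956 1.0048 0.0049 1.8418 0.9886]
top (336, 187) [ 0.6146 -0.2075  0.085 ]
top (325, 197) [ 0.6175 -0.2178  0.012 ]
top (325, 197) [ 0.6161 -0.2149  0.025 ]
top (325, 197) [ 0.6144 -0.2115  0.04  ]
0.81 [ 0.6936 -0.0879  0.1093] [251.0239 195.7505]
0.67 [0.6315 0.1087 0.1014] [304.3643 225.5412]
0.61 [0.5469 0.3843 0.0685] [393.9633 283.8947]
tcp px [303.3287 170.345 ]
```

Request:
servo_tool([
  [0,[0,0,0],0],
  [0,[0,0,0],0],
  [0,[0,0,0],0],
])

```text
time_s: 3.35
position: [0.6284, 0.098, 0.2726]
tool_rot: [3.14, -0.001, 0.652]
ft_force: [0.5, 0.5, -0.3]
width: 0.0939
grasp_force: 0.0
```

```bash
python3 - <<'E'
from h import *
p=grab_frame('scene'); c=p['pixels'][120:220,240:370,::-1]
print(get_state()['position'],get_state()['time_s'], px(p,get_state()['position']))
cv2.imwrite('pics/d.png',cv2.resize(c,None,fx=5,fy=5,interpolation=cv2.INTER_CUBIC))
E
```

```text
[0.62847322 0.09802631 0.27261172] 3.4 [302.97753152 166.77548247]
```

View pics/d.png

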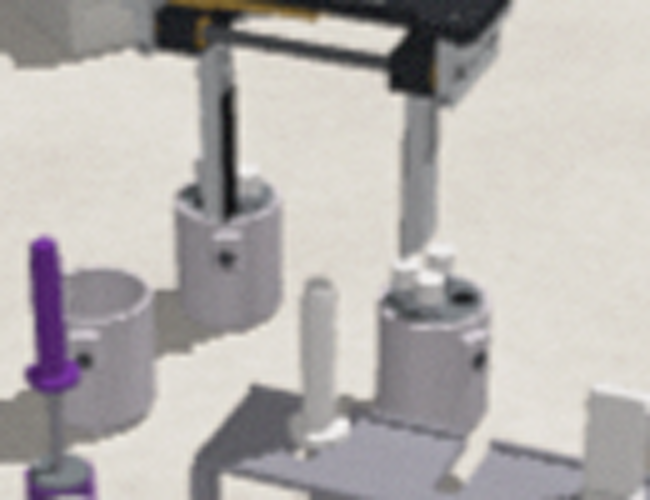

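The fingers straddle the handle: tips at (217,220) and (415,255), handle top at (319,287) between them. Descend and grip.

Request:
servo_tool([
  [0,[0,0,0.02],0],
  [0,[0,0,0.02],0],
  [0,[0,0,0.02],0],
  [0,[0,0,0.0166],0],
  [0,[0,0,0],0],
  [0.3,[0,0,0],0],
  [0.6,[0,0,0],0],
  [1,[0,0,0],0],
  [1,[0,0,0],0],
  [1,[0,0,0],0],
  [1,[0,0,0],0],
  [1,[0,0,0],0],
  [1,[0,0,0],0],
])

```text
time_s: 4.7
position: [0.6288, 0.0992, 0.1948]
tool_rot: [3.142, 0.0, 0.654]
ft_force: [0.4, 0.8, 0.2]
width: 0.0336
grasp_force: 0.0
```

Request:
servo_tool([
  [1,[0,0,0],0],
  [1,[0,0,0],0],
  [1,[0,0,0],0],
  [1,[0,0,0],0],
  [1,[0,0,0],0],
])

```text
time_s: 5.2
position: [0.6288, 0.0992, 0.1947]
tool_rot: [-3.142, 0.0, 0.654]
ft_force: [-0.2, 0.1, 0.2]
width: 0.0177
grasp_force: 30.0
```

Request:
servo_tool([
  [1,[0,0,-0.0075],0],
  [1,[0,0,-0.0075],0],
  [1,[0,0,0],0],
  [1,[-0.018,0,0],0],
  [1,[-0.018,0,0],0],
  [1,[-0.018,0,0],0],
  [1,[-0.018,0,0],0],
  [1,[-0.018,0,0],0],
  [1,[0,0,-0.02],0],
  [1,[0,0,-0.02],0],
  [1,[0,0,-0.02],0],
  [1,[-0.0133,0.029,0],0],
  [1,[-0.0133,0.029,0],0],
  [1,[-0.0133,0.029,0],0],
  [1,[-0.0133,0.029,0],0],
  [1,[-0.0133,0.029,0],0],
  [1,[-0.0133,0.029,0],0],
  [1,[-0.0133,0.029,0],0],
  [1,[-0.0133,0.029,0],0],
  [1,[0,0,0],0],
])

```text
time_s: 7.2
position: [0.614, -0.2084, 0.2687]
tool_rot: [3.141, 0.002, 0.649]
ft_force: [0.6, -0.2, -0.9]
width: 0.0176
grasp_force: 30.0
```

Request:
servo_tool([
  [1,[0,0,0],0],
  [1,[0,0,0],0],
  [1,[0,0,0],0],
])

```text
time_s: 7.5
position: [0.6141, -0.2031, 0.2705]
tool_rot: [3.141, -0.001, 0.655]
ft_force: [-0.1, -0.2, -0.8]
width: 0.0177
grasp_force: 30.0
```

```bash
python3 - <<'E'
from h import *
np.set_printoptions(precision=4,suppress=True)
p=snap('scene','s2');t=snap('top','t2');s=get_state()
P=s['position'];print(P,s['tool_rot'],s['ft_force'],s['width'],s['time_s'])
for n,q in(('s',p),('t',t)):
  im=q['pixels'][:,:,::-1].copy()
  c=px(q,[.614,-.204,.085]).astype(int)
  K=4; x0,y0=c[0]-48,c[1]-72 
  im=cv2.resize(im[y0:y0+120,x0:x0+96],None,fx=K,fy=K,interpolation=cv2.INTER_CUBIC)
  def draw(cx,cy,r,z,col):
    a=np.linspace(0,6.3,60); pts=np.array([px(q,[cx+r*np.cos(i),cy+r*np.sin(i),z]) for i in a])
    cv2.polylines(im,[((pts-[x0,y0]+.5)*K-.5).round().astype(int)],True,col,1)
  draw(.614,-.204,.036,.085,(0,255,0)); draw(.614,-.204,.036,.0,(0,255,0))
  draw(P[0],P[1],.0205,P[2]-.1447,(0,0,255))
  globals()[n]=im
cv2.imwrite('pics/e.png',np.hstack([globals()['s'],globals()['t']]))
E
```

```text
[ 0.6141 -0.2032  0.2705] [ 3.1409 -0.0004  0.6553] [ 0.1541 -0.5887 -0.9117] 0.01720736302832465 7.6
```

View pics/e.png

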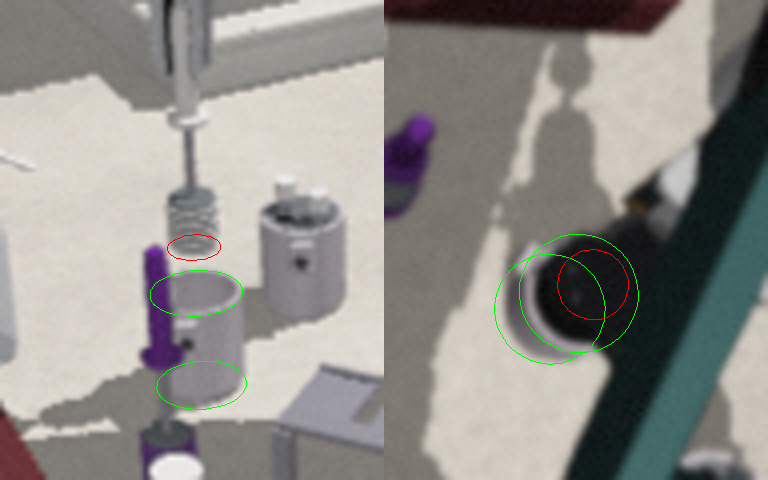

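The projected bucket outline (green) lies on the bucket in both views, and the brush is centred over it. Descend.

Request:
servo_tool([
  [1,[0,0,0.015],0],
  [1,[0,0,0.015],0],
  [1,[0,0,0.015],0],
  [1,[0,0,0.015],0],
  [1,[0,0,0.01],0],
  [1,[0,0,0.004],0],
  [1,[0,0,0],0],
  [1,[0,0,0],0],
  [1,[0,0,0],0],
])

```text
time_s: 8.5
position: [0.6145, -0.2046, 0.197]
tool_rot: [3.14, -0.001, 0.654]
ft_force: [-0.2, -0.1, -0.3]
width: 0.0174
grasp_force: 30.0
```

Request:
servo_tool([
  [1,[0,0,0.002],0],
  [1,[0,0,0.002],0],
  [1,[0,0,0.002],0],
  [1,[0,0,0],0],
  [1,[0,0,0],0],
])

```text
time_s: 9.0
position: [0.614, -0.2044, 0.1897]
tool_rot: [-3.141, 0.0, 0.654]
ft_force: [1.0, 0.3, -1.1]
width: 0.0176
grasp_force: 30.0
```

Request:
servo_tool([
  [1,[0,0,0.002],0],
  [1,[0,0,0.002],0],
  [1,[0,0,0],0],
  [1,[0,0,0],0],
])

```text
time_s: 9.4
position: [0.614, -0.2044, 0.1857]
tool_rot: [-3.141, 0.0, 0.654]
ft_force: [1.2, -0.6, -1.1]
width: 0.0173
grasp_force: 30.0
```

Request:
servo_tool([
  [1,[0,0,0.002],0],
  [1,[0,0,0.002],0],
  [1,[0,0,0],0],
  [1,[0,0,0],0],
])

```text
time_s: 9.8
position: [0.614, -0.2044, 0.1817]
tool_rot: [-3.141, 0.0, 0.654]
ft_force: [-0.9, -0.1, -0.1]
width: 0.0176
grasp_force: 30.0
```

```bash
python3 -c "
from h import *
s=get_state();print(s['position'],s['ft_force'],s['moment'])"
```

```text
[ 0.61397251 -0.2043701   0.18169553] [-0.85217818 -0.11638243 -0.12478736] [-0.04055778 -0.04087551  0.02039041]
```

Request:
servo_tool([
  [1,[0,0,0.002],0],
  [1,[0,0,0.001],0],
  [1,[0,0,0],0],
  [1,[0,0,0],0],
])

```text
time_s: 10.2
position: [0.614, -0.2044, 0.1788]
tool_rot: [-3.142, 0.0, 0.654]
ft_force: [-0.3, -0.3, -0.5]
width: 0.0173
grasp_force: 30.0
```

Request:
servo_tool([
  [1,[0,0,0],0],
])

```text
time_s: 10.3
position: [0.6141, -0.2044, 0.179]
tool_rot: [3.141, -0.0, 0.654]
ft_force: [0.7, -0.2, -0.5]
width: 0.0173
grasp_force: 30.0
```

Request:
servo_tool([
  [1,[0,0,0.002],0],
  [1,[0,0,0.001],0],
  [1,[0,0,0],0],
  [1,[0,0,0],0],
])

```text
time_s: 10.7
position: [0.614, -0.2044, 0.1758]
tool_rot: [-3.142, 0.0, 0.654]
ft_force: [0.4, -0.7, -1.1]
width: 0.0178
grasp_force: 30.0
```

Request:
servo_tool([
  [1,[0,0,0],0],
])

```text
time_s: 10.8
position: [0.6141, -0.2044, 0.1759]
tool_rot: [3.141, -0.0, 0.654]
ft_force: [0.3, 0.3, -1.2]
width: 0.0173
grasp_force: 30.0
```

Request:
servo_tool([
  [1,[0,0,0.002],0],
  [1,[0,0,0.001],0],
  [1,[0,0,0],0],
  [1,[0,0,0],0],
])

```text
time_s: 11.2
position: [0.6141, -0.2044, 0.1729]
tool_rot: [3.141, 0.0, 0.654]
ft_force: [-0.2, -0.6, -1.0]
width: 0.0176
grasp_force: 30.0
```

Request:
servo_tool([
  [1,[0,0,0],0],
])

```text
time_s: 11.3
position: [0.614, -0.2044, 0.173]
tool_rot: [3.141, 0.0, 0.654]
ft_force: [0.5, -0.1, -1.8]
width: 0.0175
grasp_force: 30.0
```

Request:
servo_tool([
  [1,[0,0,0.002],0],
  [1,[0,0,0.001],0],
  [1,[0,0,0],0],
  [1,[0,0,0],0],
])

```text
time_s: 11.7
position: [0.6141, -0.2044, 0.1702]
tool_rot: [3.141, -0.0, 0.654]
ft_force: [-0.5, -0.2, 1.6]
width: 0.0176
grasp_force: 30.0
```

Request:
servo_tool([
  [1,[0,0,0],0],
])

```text
time_s: 11.8
position: [0.6141, -0.2045, 0.1702]
tool_rot: [3.141, -0.0, 0.654]
ft_force: [1.0, -0.5, 1.8]
width: 0.0175
grasp_force: 30.0
```

Request:
servo_tool([
  [1,[0,0,0.002],0],
  [1,[0,0,0],0],
  [1,[0,0,0],0],
])

```text
time_s: 12.1
position: [0.6141, -0.2045, 0.1682]
tool_rot: [3.141, -0.0, 0.654]
ft_force: [0.4, -0.7, 2.9]
width: 0.0178
grasp_force: 30.0
```

Request:
servo_tool([
  [1,[0,0,0],0],
])

```text
time_s: 12.2
position: [0.6141, -0.2045, 0.1681]
tool_rot: [3.141, -0.0, 0.654]
ft_force: [-0.4, 0.6, 1.7]
width: 0.0176
grasp_force: 30.0
```

Request:
servo_tool([
  [1,[0,0,0],0],
])

```text
time_s: 12.3
position: [0.6141, -0.2044, 0.1681]
tool_rot: [3.141, -0.0, 0.654]
ft_force: [-0.9, -0.2, 3.0]
width: 0.017
grasp_force: 30.0
```

Request:
servo_tool([
  [1,[0,0,0.0015],0],
  [1,[0,0,0],0],
  [1,[0,0,0],0],
])

```text
time_s: 12.6
position: [0.6141, -0.2045, 0.1666]
tool_rot: [3.141, -0.0, 0.654]
ft_force: [-0.4, -0.2, 3.7]
width: 0.0177
grasp_force: 30.0
```

Request:
servo_tool([
  [1,[0,0,0],0],
])

```text
time_s: 12.7
position: [0.6141, -0.2045, 0.1666]
tool_rot: [3.141, -0.0, 0.654]
ft_force: [-0.2, -0.3, 2.5]
width: 0.0174
grasp_force: 30.0
```

Request:
servo_tool([
  [1,[0,0,0],0],
])

```text
time_s: 12.8
position: [0.6141, -0.2045, 0.1666]
tool_rot: [3.141, -0.0, 0.654]
ft_force: [0.5, -0.5, 2.7]
width: 0.0173
grasp_force: 30.0
```

Request:
servo_tool([
  [1,[0,0,0.001],0],
  [1,[0,0,0],0],
  [1,[0,0,0],0],
  [1,[0,0,0],0],
])

```text
time_s: 13.2
position: [0.6141, -0.2044, 0.1655]
tool_rot: [3.141, -0.0, 0.654]
ft_force: [-0.5, 0.3, 4.7]
width: 0.0175
grasp_force: 30.0
```

Request:
servo_tool([
  [1,[0,0,-0.01],0],
  [1,[0,0,-0.015],0],
  [1,[0,0,-0.02],0],
  [1,[0,0,-0.02],0],
  [1,[0,0,-0.02],0],
  [1,[0,0,-0.01],0],
  [1,[0,0,0],0],
  [1,[0,0,0],0],
  [1,[0,0,0],0],
])

```text
time_s: 14.1
position: [0.6135, -0.2042, 0.2586]
tool_rot: [-3.139, 0.002, 0.654]
ft_force: [-0.1, 0.1, -1.4]
width: 0.017
grasp_force: 30.0
```

Request:
servo_tool([
  [1,[0,0,0.01],0],
  [1,[0,0,0.015],0],
  [1,[0,0,0.02],0],
  [1,[0,0,0.02],0],
  [1,[0,0,0.01],0],
  [1,[0,0,0.005],0],
  [1,[0,0,0.002],0],
  [1,[0,0,0.002],0],
  [1,[0,0,0.002],0],
  [1,[0,0,0.002],0],
  [1,[0,0,0.002],0],
  [1,[0,0,0.002],0],
  [1,[0,0,0.001],0],
  [1,[0,0,0],0],
  [1,[0,0,0],0],
  [1,[0,0,0],0],
])

```text
time_s: 15.7
position: [0.6144, -0.2046, 0.168]
tool_rot: [3.14, -0.001, 0.654]
ft_force: [0.2, -1.0, 2.5]
width: 0.0177
grasp_force: 30.0
```

Request:
servo_tool([
  [1,[0,0,0],0],
])

```text
time_s: 15.8
position: [0.6143, -0.2045, 0.1678]
tool_rot: [3.141, -0.0, 0.654]
ft_force: [0.6, -0.4, 2.7]
width: 0.0174
grasp_force: 30.0
```

Down 2 mm more to match the first push, hold, and lift out.

Request:
servo_tool([
  [1,[0,0,0.002],0],
  [1,[0,0,0],0],
  [1,[0,0,0],0],
  [1,[0,0,0],0],
])

```text
time_s: 16.2
position: [0.6143, -0.2046, 0.1658]
tool_rot: [3.141, -0.0, 0.654]
ft_force: [0.4, -1.3, 3.8]
width: 0.0172
grasp_force: 30.0
```

Request:
servo_tool([
  [1,[0,0,0.0003],0],
  [1,[0,0,0],0],
])

```text
time_s: 16.4
position: [0.6142, -0.2045, 0.1653]
tool_rot: [3.141, -0.0, 0.654]
ft_force: [0.9, -1.3, 3.8]
width: 0.0175
grasp_force: 30.0
```

Request:
servo_tool([
  [1,[0,0,-0.01],0],
  [1,[0,0,-0.015],0],
  [1,[0,0,-0.02],0],
  [1,[0,0,-0.02],0],
  [1,[0,0,-0.02],0],
  [1,[0,0,-0.018],0],
  [1,[0,0,0],0],
  [1,[0,0,0],0],
  [1,[0,0,0],0],
  [1,[0,0,0],0],
])

```text
time_s: 17.4
position: [0.6134, -0.2041, 0.2662]
tool_rot: [-3.139, 0.002, 0.654]
ft_force: [-0.2, -0.5, -0.9]
width: 0.0175
grasp_force: 30.0
```

```bash
python3 -c "
from h import *
s=get_state();P=s['position'];y=s['tool_rot'][2];print(P,s['tool_rot'],s['time_s'])
d=np.array([.6288,.0992])-P[:2];c,n=np.cos(.654),np.sin(.654)
print('to seat, tool xy',d[0]*c+d[1]*n,d[0]*n-d[1]*c)"
```

```text
[ 0.6134254  -0.20412412  0.26622636] [-3.13863573e+00  1.72386149e-03  6.53712400e-01] 17.4
to seat, tool xy 0.19673420089587365 -0.23138183294868245
```

Request:
servo_tool([
  [1,[0.0133,-0.0289,0],0],
  [1,[0.0133,-0.0289,0],0],
  [1,[0.0133,-0.0289,0],0],
  [1,[0.0133,-0.0289,0],0],
  [1,[0.0133,-0.0289,0],0],
  [1,[0.0133,-0.0289,0],0],
  [1,[0.0133,-0.0289,0],0],
  [1,[0.0133,-0.0289,0],0],
  [1,[0,0,0.02],0],
  [1,[0,0,0.02],0],
  [1,[0,0,0.015],0],
  [1,[0,0,0],0],
  [1,[0,0,0],0],
  [1,[0,0,0],0],
  [1,[0,0,0],0],
])

```text
time_s: 18.9
position: [0.5586, 0.0436, 0.2144]
tool_rot: [3.14, -0.002, 0.653]
ft_force: [0.0, -0.1, -0.0]
width: 0.0174
grasp_force: 30.0
```

```bash
python3 -c "
from h import *
s=get_state();P=s['position'];print(P,s['tool_rot'],s['time_s'])
d=np.array([.6288,.0992])-P[:2];c,n=np.cos(.654),np.sin(.654)
print('to seat, tool xy',d[0]*c+d[1]*n,d[0]*n-d[1]*c)
p=grab_frame('scene'); c=p['pixels'][150:280,260:390,::-1]
cv2.imwrite('pics/f.png',cv2.resize(c,None,fx=4,fy=4,interpolation=cv2.INTER_CUBIC))"
```

```text
[0.55855546 0.04361724 0.2143836 ] [ 3.14009475e+00 -1.76803141e-03  6.53333827e-01] 18.9
to seat, tool xy 0.08956470564619111 -0.0013792505417773368
```

View pics/f.png

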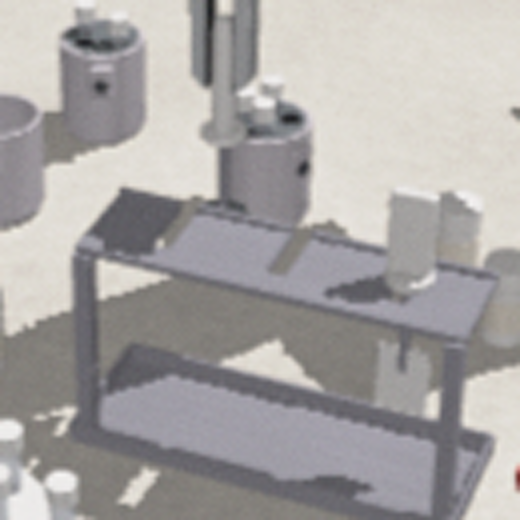

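The brush is upright in front of its free slot: collar at (224,130), slot at about (182,222). Slide it in.

Request:
servo_tool([
  [1,[0,-0.0012,0.004],0],
  [1,[0.01,0,0],0],
  [1,[0.01,0,0],0],
  [1,[0.01,0,0],0],
  [1,[0.01,0,0],0],
  [1,[0.01,0,0],0],
  [1,[0.01,0,0],0],
  [1,[0.01,0,0],0],
  [1,[0.01,0,0],0],
  [1,[0.0095,0,0],0],
  [1,[0,0,0],0],
  [1,[0,0,0],0],
  [1,[0,0,0],0],
])

```text
time_s: 20.25
position: [0.628, 0.099, 0.2091]
tool_rot: [3.141, 0.0, 0.653]
ft_force: [-0.6, 0.1, -0.9]
width: 0.0176
grasp_force: 30.0
```

Request:
servo_tool([
  [1,[0,0,0.005],0],
  [1,[0,0,0.005],0],
  [1,[0,0,0.0035],0],
  [1,[0,0,0],0],
  [1,[0,0,0],0],
  [1,[0,0,0],0],
])

```text
time_s: 20.85
position: [0.6282, 0.0992, 0.1955]
tool_rot: [-3.142, 0.0, 0.654]
ft_force: [-0.5, 0.2, -0.0]
width: 0.0172
grasp_force: 30.0
```

Request:
servo_tool([
  [1,[0,0,0.0005],0],
  [1,[0,0,0],0],
  [1,[0,0,0],0],
])

```text
time_s: 21.15
position: [0.6282, 0.0992, 0.195]
tool_rot: [3.142, 0.0, 0.654]
ft_force: [-1.0, -0.1, -1.1]
width: 0.0175
grasp_force: 30.0
```

Now release gradually and withdraw upward.

Request:
servo_tool([
  [0.8,[0,0,0],0],
  [0.7,[0,0,0],0],
  [0.6,[0,0,0],0],
  [0.4,[0,0,0],0],
  [0.2,[0,0,0],0],
  [0,[0,0,0],0],
  [0,[0,0,0],0],
  [0,[0,0,0],0],
  [0,[0,0,0],0],
  [0,[0,0,0],0],
])

```text
time_s: 22.15
position: [0.6282, 0.0992, 0.195]
tool_rot: [3.142, 0.0, 0.654]
ft_force: [-0.3, -0.5, 0.5]
width: 0.087
grasp_force: 0.0
```

Request:
servo_tool([
  [0,[0,0,-0.01],0],
  [0,[0,0,-0.02],0],
  [0,[0,0,-0.03],0],
  [0,[0,0,-0.03],0],
  [0,[-0.03,0,-0.02],0],
  [0,[-0.04,0,0],0],
  [0,[-0.04,0,0],0],
  [0,[-0.04,0,0],0],
  [0,[0,0,0],0],
  [0,[0,0,0],0],
  [0,[0,0,0],0],
  [0,[0,0,0],0],
  [0,[0,0,0],0],
  [0,[0,0,0],0],
])

```text
time_s: 23.55
position: [0.5096, 0.0084, 0.3047]
tool_rot: [-3.141, 0.001, 0.655]
ft_force: [0.4, -1.5, -0.0]
width: 0.0942
grasp_force: 0.0
```

```bash
python3 -c "
from h import *
s=get_state();print(s['position'],s['width'],s['time_s'])
p=grab_frame('scene');t=grab_frame('top'); f=lambda c:cv2.resize(c[:,:,::-1],None,fx=3,fy=3,interpolation=cv2.INTER_CUBIC)
cv2.imwrite('pics/g.png',np.hstack([f(p['pixels'][140:270,240:370]),f(t['pixels'][120:250,190:320])]))"
```

```text
[0.50961413 0.00844789 0.30465877] 0.09423324796848359 23.55
```

View pics/g.png

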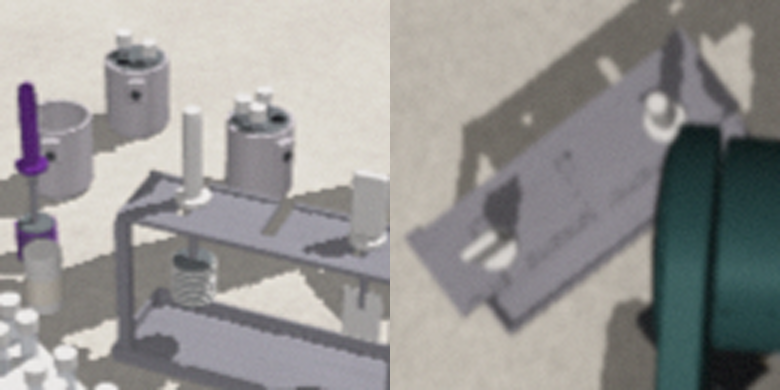

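The brush hangs upright in its slot as at the start (scene crop: collar ~(194,196); top crop: collar ~(664,118)), and the buckets and scraper are in place.

```bash
python3 -c "
from rig import *
print(finish_job())"
```

```text
the job is handed in; nothing more can be done
None
```

I pushed the brush gently against the cushion twice (about 4–5 N each time), lifting it right out in between, then hung it back upright in its original slot. The bucket, loaded buckets and scraper look unmoved, and the job is handed in at about 24 s; no verdict was returned.

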